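Press the bolt-hole caps of a guide rail flush with one stroke of the pressing block

TASK

The black caps over the bolt holes of the guide rail still stand proud. Take the steel pressing block from the tray by its square grip, set it flat on one end of the rail and slide it along to the other end in one stroke, bearing down firmly and evenly but without forcing it, and without lifting it off on the way, so that all four caps end flush with the top of the rail. Then put the block back in the tray, standing on its sole, and leave the other things where they lie; do not press on the rail or the caps with the gripper itself.

Things in the scene. Friction and masses are not known exactly. Their poses are not given: they have to be found in the camera images.
- axis: Linear axis on four levelling feet, fixed: grey plate 165 x 430 x 20 mm with a steel guide rail, 34 mm wide, 380 mm long; on its +x side a ball screw, lower than the rail (axis 82 mm from the rail's). Origin: on the bench under the rail's middle; y along the rail (ends at -190, +190 mm), z up. Rail top there 72 mm up. Feet not yet set: the rail slopes along y, either way, by an unknown 0 to 0.025 rad.
- rail_mid (a point): Middle of the rail's flat top, 72 mm above the bench (the sloping rail's ends lie up to 4.8 mm higher or lower; not sloped across). Lifting the block's sole more than 12 mm above this level between the rail's ends counts as lifted off; carry it across at 50 mm or more above it.
- cap0 (a joint): How far the cap at y = -120 mm is pressed in (m). Black plastic disc, 14 mm across, 4 mm proud of the rail at 0, stopped at 0.0038 (flush); up to 1 mm proud (0.003) will do. Starts between 0 and 0.0015. It yields only to more than about 7 N straight down and stays where it is left.
- cap1 (a joint): The same for the cap at y = -40 mm.
- cap2 (a joint): The same for the cap at y = +40 mm.
- cap3 (a joint): The same for the cap at y = +120 mm.
- block: Pressing block, 0.26 to 0.42 kg: steel sled 72 (x) x 32 (y) x 14 mm; flat sole 42 mm long, both ends ramped (5 mm up over 15 mm) to ride over a proud cap and press it in when it lies lengthwise on the rail and bears on it with 10 to 20 N, weight included. Steadily over 30 N is forcing it; a knock over 100 N marks it. Steel on steel: tenths of a millimetre make newtons, so feel the force. Origin: middle of the sole, z up.
- block_grip (a point): Middle of the block's upright grip, 37 mm above the sole: a black square post, 28 x 28 mm, from 14 to 58 mm above the sole, sides along the block's x and y.
- tray: Open grey tool tray fixed on the bench, 200 (x) x 160 (y) mm outside, walls 4 mm thick and 18 mm high, floor 4 mm above the bench. Origin: middle of its underside. At the start the block stands in its -x half, lengthwise roughly along the tray's y; the oilstone lies in the +x half.
- oilstone: Bystander in the tray: reddish flat stone, 100 x 25 x 12 mm. Leave alone.
- runner: Bystander: spare steel carriage of the rail, 114 x 70 x 40 mm. Leave alone.
- capbin: Bystander: small green bin of spare caps, 120 x 85 x 55 mm. Leave alone.
Not all that is in view belongs to the job. What is shaped like the block but orange or turquoise is not meant.

How it is judged:
By the outcome, as a careful person would: the job done as asked, in the order asked, and still so for the second after the job is handed in, with the robot touching nothing.
It also fails if it takes over 72 s, if anything falls off the work surface, if the arm or the gripper's body presses on something with over 40 N, if the wrist force passes 120 N, or if a joint passes its speed limit or range.

ROBOT

A 6-joint arm with a two-finger parallel gripper is mounted at the origin on the work surface. World frame = base frame: x ahead of the robot, y to its left, z up, the work surface at z = 0. Lengths are in m, angles in rad, forces in N, time in s.
With the tool pointing down it reaches from about 0.25 to 0.775 m from the base axis. Payload 4 kg.
Tool frame: the origin (TCP) lies on the front face of the gripper's body, between the roots of the fingers; the fingertips stand 73 mm ahead of it and the grasp point (between the pads) lies 54 mm ahead of it; z points along the fingers, y is the direction in which the jaws open and shut (so a half turn about z gives the same grasp; the last joint's range is limited). The gripper opens to 85 mm and grips with 20 to 120 N. Pads are 22 mm wide; open, the fingers measure 114 mm over their backs; the gripper's body (76 mm by 85 mm) begins 54 mm behind the grasp point. The pads swing forward as they close: fully open they stand 13 mm farther back than shut.
Start: joints at [-1.31, 0.087, 1.371, -0, 1.684, -0.103], TCP at [0.196, -0.514, 0.304] pointing down, gripper open.
Joint ranges: [-3.1, 3.1], [-0.76, 2.03], [0.27, 2.55], [-1.08, 4.22], [0.17, 2.65], [-2.57, 2.57]. Speed limits (rad/s): [2.79, 2.79, 3.14, 3.14, 3.14, 3.14].

INTERFACE

Orientations are given as a unit quaternion [w, x, y, z].
In Python, from plant import robot gives the robot as it stands.
- The arm moves only by the shell command python3 -m jog 'ROWS' [FORCE]. ROWS is JSON, a list of rows, each a list of 3 entries, a list of its own where there are three numbers: the shift along the tool's x, y, z in mm, then the turn about the tool's z in rad, then the opening, from -1 (shut) to 1 (fully open). In form: [[[tx, ty, tz], roll, hand], ...]. A call has 1 to 20 rows; each row is the pose to reach, as a shift and turn from the pose commanded when the call began, along the tool's axes at that moment; what a row does not reach only later rows make up. A row lasts 1/8 s, in which the tool goes at most 62.5 mm and 10.7 degrees, less where a joint would pass 70% of its speed; a pose out of reach is approached as far as the arm can. A call with a gripper value outside its range is refused whole. The fingers move at their own pace and stop on an object; FORCE is the grip in N (left out, the last holds). Time passes only in rows, so rows that repeat a pose let the fingers close. It gives the time, the measured TCP pose, the force and the opening at its end, in the units of the state.
- robot.sense(): the state, without advancing time (a new reading comes with each control period).
- robot.snapshot(name): name is "scene" or "top" or "wrist"; returns a dict with "pixels" (420x560x3 uint8, red, green, blue), "K" (3x3 intrinsics, pixels), "distortion" ([k1, k2, p1, p2, k3] as OpenCV has them; the pictures are not rectified), "R" (3x3) and "t" (3): a world point X has camera coordinates R X + t; the wrist camera has in their place "T_tool_cam" (4x4, takes a point from camera to tool coordinates, whose origin is the TCP and whose axes are the flange's). Camera axes: x right, y down, z forward; pixel columns grow to the right and rows downward; lengths in m; the calibration is good to about 2 mm. A picture is of the moment at which its call begins: read the wrist's pose just before it. There is no depth.
- robot.hand_in(): hands the job in, once; it reports no verdict.
The state is a dict: "time_s": time; "joints": joint angles; "joint_velocities": joint speeds; "joint_efforts": joint torques, N m; "tcp_pos": TCP position; "tool_rot": TCP orientation; "wrist_force": force on the tool from outside, world axes, zero at the start; "moment": the same for the moment, N m; "grip_width": finger opening in m.
Only numpy, scipy, OpenCV 4.12 (cv2) and the standard library are available. Lean on these libraries where they do the work, as an engineer would, in place of code of your own. Each camera call takes 0.05 s, during which the arm holds its last target.

## Working session

There is one attempt and no reset: what is moved stays moved. The work goes in short steps, Python scripts to look and compute and a shell command to move; the robot and the scene stay as the last step left them, time stands still between calls to the robot, and variables do not carry over. Pictures are saved under pics/ and viewed, and the job is handed in when it is done.

```bash
ls; mkdir -p pics
python3 - <<'E'
from plant import robot
import cv2,json
s=robot.sense()
print(s)
for n in ["scene","top","wrist"]:
    d=robot.snapshot(n)
    cv2.imwrite(f"pics/{n}0.png",d["pixels"][:,:,::-1])
    print(n,{k:(v.tolist() if hasattr(v,'tolist') else v) for k,v in d.items() if k!="pixels"})
E
```

```text
pics
{'time_s': 0.0, 'joints': array([-1.31011218e+00,  8.79540782e-02,  1.37229339e+00,  3.08348197e-06,
        1.68359574e+00, -1.03121122e-01]), 'joint_velocities': array([ 4.48493009e-04,  1.02322096e-03, -2.95683274e-04,  1.04254691e-05,
        1.13045378e-03,  4.59714619e-04]), 'joint_efforts': array([-5.07480800e-04, -3.51858616e+01, -3.13279581e+01, -1.81975497e-04,
        1.06713467e-02,  2.22367362e-06]), 'tcp_pos': array([ 0.19560395, -0.51367125,  0.30271959]), 'tool_rot': array([-1.12190786e-03,  9.83500631e-01,  1.80901197e-01, -8.70320039e-05]), 'wrist_force': array([-0.02469292, -0.2291568 ,  0.34745346]), 'moment': array([0.00376232, 0.00475808, 0.03950593]), 'grip_width': 0.08562018258044429}
scene {'K': [[419.70940272474616, 0.0, 279.4495738140831], [0.0, 419.70940272474616, 206.42500637731874], [0.0, 0.0, 1.0]], 'distortion': [-0.0027783382743639807, 0.0, 0.0, 0.0, 0.0], 'R': [[-0.7506306542364731, 0.6605748824930493, 0.013944373052182256], [0.5065002228204278, 0.5888469738656532, -0.6298545591262473], [-0.42427720325676327, -0.4657253117327388, -0.776587914410
[... 319 characters left out ...]
5073], [-0.9953717256852056, -0.019558802692038295, -0.09408815517220619], [0.09463933874894664, -0.029477264967699857, -0.99507511596421]], 't': [0.031600461749655, 0.5318162414873351, 1.0521494919058738]}
wrist {'K': [[364.75952061626583, 0.0, 279.26025295128727], [0.0, 364.75952061626583, 212.42902819861965], [0.0, 0.0, 1.0]], 'distortion': [-0.048210241444195334, 0.0, 0.0, 0.0, 0.0], 'T_tool_cam': [[-0.0003884847052421658, -0.9479034692252771, -0.31855747065532136, 0.08145637034882972], [0.9999998870933028, -0.0004554243371768689, 0.00013565416535656573, 0.0015188809240841428], [-0.0002736658788823105, -0.3185573819884813, 0.9479035391260177, -0.07032703729940454], [0.0, 0.0, 0.0, 1.0]]}
```

View pics/scene0.png

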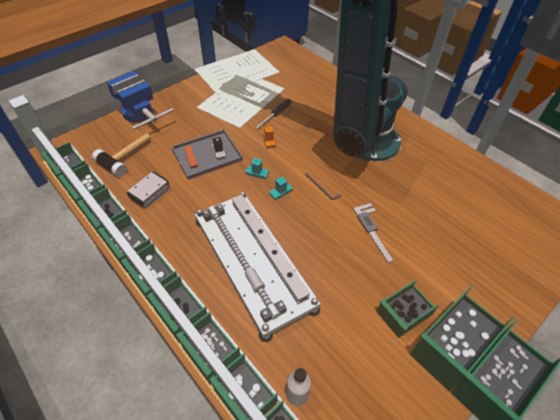

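View pics/top0.png

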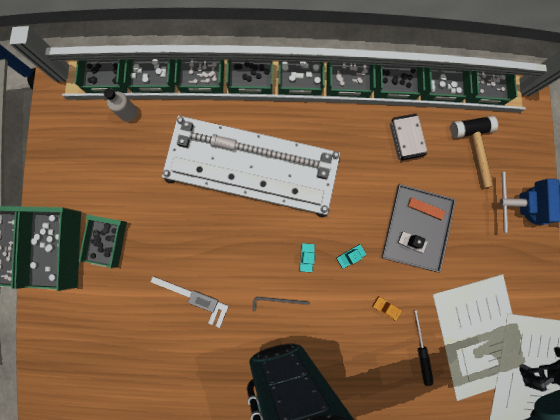

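View pics/wrist0.png

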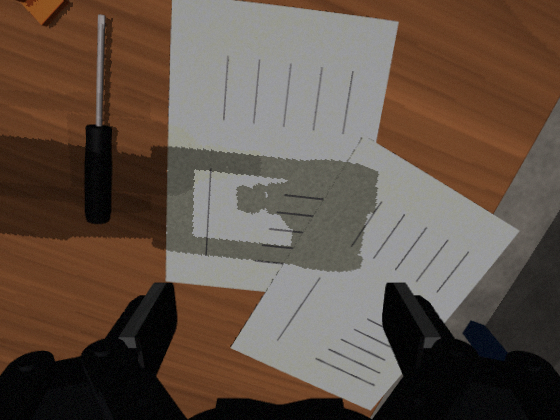

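The tray is at about (418,228) in the top view, and the block in it, steel with a black post, is at (413,241). Three lookalikes lie on the bench: turquoise at (307,257) and (351,256), and orange at (387,308). Only the one in the tray is steel with a black grip. I'll confirm it in an enlarged crop.

Run:
```python
import cv2
im=cv2.imread("pics/top0.png")
cv2.imwrite("pics/tray_c.png",cv2.resize(im[180:275,375:460],None,fx=6,fy=6,interpolation=cv2.INTER_CUBIC))
cv2.imwrite("pics/axis_c.png",cv2.resize(im[110:220,155:345],None,fx=4.2,fy=4.2,interpolation=cv2.INTER_CUBIC))
im=cv2.imread("pics/scene0.png")
cv2.imwrite("pics/axis_s.png",cv2.resize(im[185:345,185:330],None,fx=3.7,fy=3.7,interpolation=cv2.INTER_CUBIC))
```

```text
(no output)
```

View pics/tray_c.png

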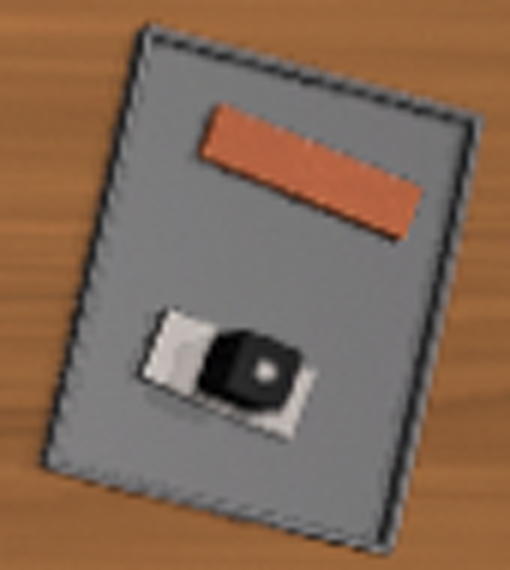

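View pics/axis_c.png

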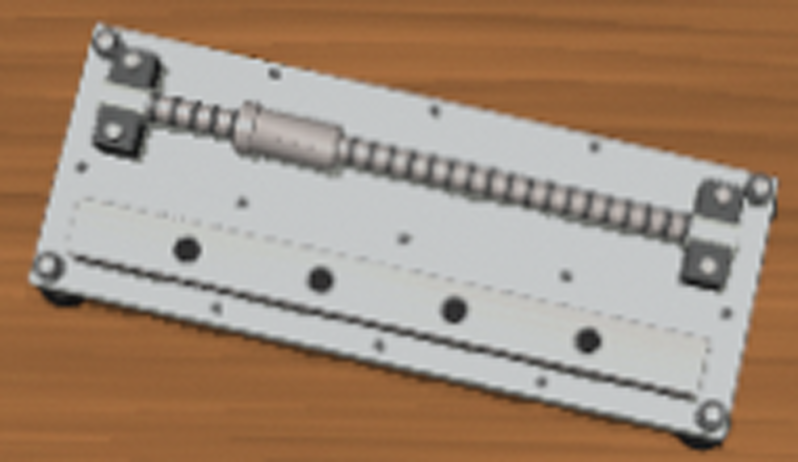

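View pics/axis_s.png

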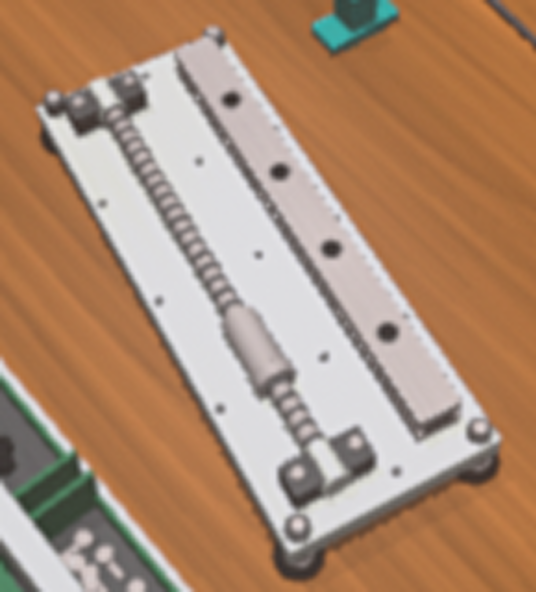

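```bash
cat > h.py <<'E'
import numpy as np,cv2
from scipy.spatial.transform import Rotation as Ro
def rot(q): return Ro.from_quat([q[1],q[2],q[3],q[0]]).as_matrix()
def cams():
    pass
def ray(d,uv,s=None):
    K=np.array(d["K"]);D=np.array(d["distortion"])
    p=cv2.undistortPoints(np.array(uv,float).reshape(-1,1,2),K,D).reshape(-1,2)
    v=np.c_[p,np.ones(len(p))]
    if "R" in d:
        R=np.array(d["R"]);t=np.array(d["t"]); return -R.T@t, v@R
    T=np.array(d["T_tool_cam"]);Rt=rot(s["tool_rot"])
    return Rt@T[:3,3]+s["tcp_pos"], v@(Rt@T[:3,:3]).T
def atz(d,uv,z,s=None):
    c,v=ray(d,uv,s); return c+v*((np.asarray(z)-c[2])/v[:,2])[:,None]
def proj(d,X,s=None):
    X=np.atleast_2d(X).astype(float)
    if "R" in d: R=np.array(d["R"]);t=np.array(d["t"])
    else:
        T=np.array(d["T_tool_cam"]);Rt=rot(s["tool_rot"])
        Rc=Rt@T[:3,:3];c=Rt@T[:3,3]+s["tcp_pos"];R=Rc.T;t=-R@c
    return cv2.projectPoints(X,cv2.Rodrigues(R)[0],t,np.array(d["K"]),np.array(d["distortion"]))[0].reshape(-1,2)
E
python3 - <<'E'
from h import *
from plant import robot
import pickle
d={n:robot.snapshot(n) for n in ["scene","top"]}
pickle.dump(d,open("cam.pkl","wb"))
np.set_printoptions(precision=4,suppress=True)
ct=np.array([(588,341),(454,310),(321,280),(187,249)])/4.2+[155-.4,110-.4]
cs=np.array([(231,99),(280,171),(331,248),(387,332)])/3.7+[185-.4,185-.4]
for n,c in (("top",ct),("scene",cs)):
    P=atz(d[n],c,[.075]*4); print(n,P, "mid",P.mean(0),"yaw",np.arctan2(-(P[3]-P[0])[0],(P[3]-P[0])[1]),np.linalg.norm(P[3]-P[0]))
tr=np.array([(148,28),(482,118),(393,550),(43,465)])/6+[375-.4,180-.4]
P=atz(d["top"],tr,[.018]*4);print("tray",P,P.mean(0))
b=np.array([(272,366)])/6+[374.6,179.6]
print("grip top",atz(d["top"],b,[.062]))
sl=np.array([(168,308),(140,380),(292,440),(316,372)])/6+[374.6,179.6]
print("sled",atz(d["top"],sl,[.01]*4))
E
```

```text
top [[0.5734 0.0125 0.075 ]
 [0.5899 0.0906 0.075 ]
 [0.606  0.1684 0.075 ]
 [0.6229 0.2473 0.075 ]] mid [0.5981 0.1297 0.075 ] yaw -0.20775576578499297 0.23999422694475114
scene [[0.5754 0.015  0.075 ]
 [0.5905 0.0927 0.075 ]
 [0.6063 0.1693 0.075 ]
 [0.6221 0.2469 0.075 ]] mid [0.5986 0.131  0.075 ] yaw -0.19871141375083168 0.23661981893720246
tray [[ 0.6051 -0.2667  0.018 ]
 [ 0.5689 -0.4201  0.018 ]
 [ 0.3781 -0.3759  0.018 ]
 [ 0.4141 -0.2187  0.018 ]] [ 0.4916 -0.3203  0.018 ]
grip top [[ 0.4567 -0.305   0.062 ]]
sled [[ 0.4829 -0.2769  0.01  ]
 [ 0.4513 -0.2641  0.01  ]
 [ 0.4258 -0.3329  0.01  ]
 [ 0.4556 -0.3441  0.01  ]]
```

```bash
python3 -m jog '[[[319,-102,50],-0.836,1],[[319,-102,50],-0.836,1],[[319,-102,50],-0.836,1],[[319,-102,50],-0.836,1],[[319,-102,50],-0.836,1],[[319,-102,50],-0.836,1],[[319,-102,50],-0.836,1],[[319,-102,50],-0.836,1],[[319,-102,50],-0.836,1]]' 60
python3 - <<'E'
from plant import robot
import pickle,cv2
s=robot.sense(); d=robot.snapshot("wrist"); pickle.dump((s,d),open("w1.pkl","wb"))
print(s["tcp_pos"],s["tool_rot"],s["wrist_force"],s["joints"])
cv2.imwrite("pics/w1.png",d["pixels"][:,:,::-1])
E
```

```text
time_s: 1.38
tcp_pos: [0.4568, -0.3061, 0.2542]
tool_rot: [0.0, 0.826, 0.564, -0.0]
wrist_force: [-0.1, 0.6, -0.3]
grip_width: 0.0856
[ 0.45679716 -0.30613678  0.25424683] [ 3.31027684e-04  8.25902349e-01  5.63813081e-01 -9.92681273e-05] [-0.13918217  0.55085746 -0.31036187] [-6.93371296e-01  1.01548085e-01  1.45354648e+00 -3.72896174e-04
  1.58591609e+00 -3.20571656e-01]
```

View pics/w1.png

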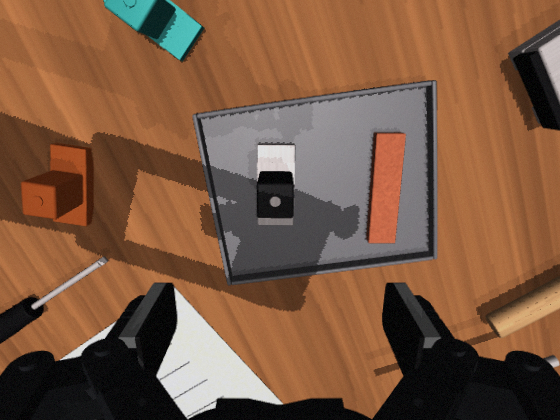

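Run:
```python
import cv2
im=cv2.imread("pics/w1.png")
cv2.imwrite("pics/w1c.png",cv2.resize(im[130:240,230:320],None,fx=5,fy=5,interpolation=cv2.INTER_CUBIC))
```

```text
(no output)
```

View pics/w1c.png

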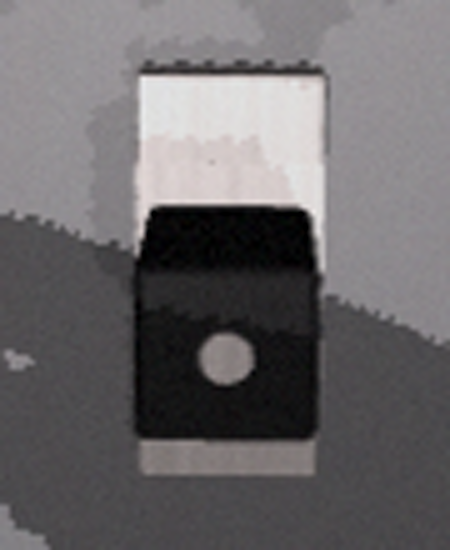

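The crop confirms it: a steel sled with a black square post, top centre at about (275,201) in the full wrist picture.

Run:
```python
from h import *
import pickle
np.set_printoptions(precision=4,suppress=True)
s,d=pickle.load(open("w1.pkl","rb"))
f=lambda L:np.array(L)/5+[229.6,129.6]
P=atz(d,f([(136,270),(318,270),(316,437),(137,437)]),[.062]*4,s);print(P,P.mean(0))
print(atz(d,f([(227,359)]),[.062],s))
S=atz(d,f([(138,72),(326,72),(315,475),(140,475)]),[.0165]*4,s);print(S,S.mean(0))
Rt=rot(s["tool_rot"]);print(np.arctan2(Rt[1,0],Rt[0,0]), Rt)
for A in(P,S):
  for v in (A[0]-A[3],A[1]-A[2],): print("ang",np.arctan2(v[1],v[0]),np.linalg.norm(v[:2]))
  for v in (A[0]-A[1],A[3]-A[2],): print("angx",np.arctan2(v[1],v[0])-np.pi/2,np.linalg.norm(v[:2]))
  c=A.mean(0);print("tool",Rt.T@(c-s["tcp_pos"])*1000)
```

```text
[[ 0.4473 -0.2867  0.062 ]
 [ 0.4724 -0.2966  0.062 ]
 [ 0.4629 -0.321   0.062 ]
 [ 0.4375 -0.311   0.062 ]] [ 0.455  -0.3038  0.062 ]
[[ 0.4548 -0.3045  0.062 ]]
[[ 0.4539 -0.2648  0.0165]
 [ 0.4833 -0.2764  0.0165]
 [ 0.456  -0.3432  0.0165]
 [ 0.4266 -0.3317  0.0165]] [ 0.455  -0.304   0.0165]
1.1979908234748269 [[ 0.3642  0.9313  0.0002]
 [ 0.9313 -0.3642 -0.0007]
 [-0.0005  0.0004 -1.    ]]
ang 1.1839529675246354 0.02619638431135911
ang 1.1980393750603289 0.026192972203441432
angx 1.197340152949275 0.026939063393664257
angx 1.1973793769237222 0.027308063497728647
tool [  1.6154  -2.5797 192.2449]
ang 1.1837083441032674 0.07220860295352469
ang 1.1834393030897101 0.07220754831224276
angx 1.197345340946506 0.03156809541135911
angx 1.197387246692188 0.03154868487099052
tool [  1.4164  -2.5728 237.745 ]
```

```bash
python3 -m jog '[[[1.5,-2.5,50],0.006,1],[[1.5,-2.5,100],0.006,1],[[1.5,-2.5,135],0.006,1],[[1.5,-2.5,156],0.006,1],[[1.5,-2.5,156],0.006,1],[[1.5,-2.5,156],0.006,1]]' 60
```

```text
time_s: 2.17
tcp_pos: [0.456, -0.3039, 0.0993]
tool_rot: [0.001, 0.827, 0.562, 0.0]
wrist_force: [-0.1, -0.5, 1.1]
grip_width: 0.0855
```

```bash
python3 -m jog '[[[0,0,2],0,1],[[0,0,2],0,-1],[[0,0,2],0,-1],[[0,0,2],0,-1],[[0,0,2],0,-1],[[0,0,2],0,-1],[[0,0,2],0,-1],[[0,0,2],0,-1]]' 60
```

```text
time_s: 3.18
tcp_pos: [0.4558, -0.303, 0.0962]
tool_rot: [0.0, 0.827, 0.562, -0.0]
wrist_force: [-0.2, 0.3, 2.2]
grip_width: 0.0272
```

```bash
python3 -m jog '[[[0,0,-20],0,-1],[[0,0,-60],0,-1],[[0,0,-110],0,-1],[[0,0,-110],0,-1],[[0,0,-110],0,-1],[[0,0,-110],0,-1]]' 60
python3 - <<'E'
from plant import robot
import pickle,cv2
F=[]
for i in range(4):
    s=robot.sense(); d=robot.snapshot("wrist"); F.append(s["wrist_force"].round(2)); print(F[-1],s["moment"].round(3),s["tcp_pos"].round(4))
pickle.dump((s,d),open("w2.pkl","wb"))
print(s["tool_rot"],s["joints"])
cv2.imwrite("pics/w2.png",d["pixels"][:,:,::-1])
E
```

```text
time_s: 3.92
tcp_pos: [0.4547, -0.302, 0.2028]
tool_rot: [-0.003, 0.827, 0.562, -0.001]
wrist_force: [-0.3, 0.3, -2.5]
grip_width: 0.0276
[-0.26  0.27 -2.49] [0.008 0.055 0.   ] [ 0.4547 -0.302   0.2028]
[-0.01  0.2  -3.19] [-0.016  0.007 -0.002] [ 0.4548 -0.3021  0.203 ]
[ 0.48  0.49 -3.87] [-0.038  0.016 -0.006] [ 0.455  -0.3023  0.2035]
[-0.39  1.11 -3.88] [-0.015 -0.04  -0.023] [ 0.4552 -0.3025  0.204 ]
[-1.62882741e-03  8.27091675e-01  5.62064447e-01 -5.15150785e-04] [-6.90176923e-01  1.22327055e-01  1.53202582e+00 -7.73836946e-05
  1.49065561e+00 -3.13135685e-01]
```

View pics/w2.png

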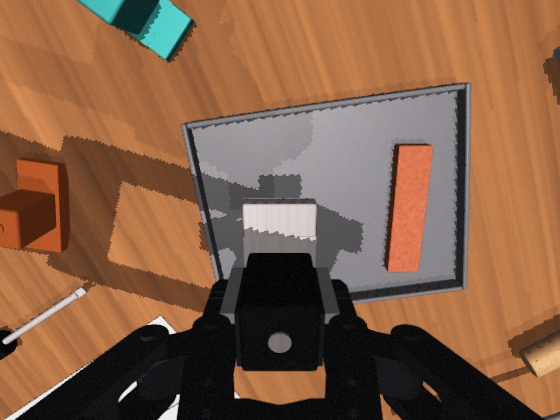

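The block hangs straight in the grip, weighing about 3.5 N. Next is a high view over the rail to refine its pose.

```bash
python3 -m jog '[[[20,0,-50],-0.02,-1],[[60,-2,-100],-0.04,-1],[[105,-4,-140],-0.06,-1],[[150,-6,-156],-0.08,-1],[[195,-8,-156],-0.1,-1],[[240,-10,-156],-0.12,-1],[[285,-12,-156],-0.14,-1],[[330,-14,-156],-0.16,-1],[[370,-15,-156],-0.174,-1],[[390,-16,-156],-0.174,-1],[[396,-16,-156],-0.174,-1],[[396,-16,-156],-0.174,-1],[[396,-16,-156],-0.174,-1],[[396,-16,-156],-0.174,-1]]' 60
python3 - <<'E'
from plant import robot
import pickle,cv2
s=robot.sense(); d=robot.snapshot("wrist"); 
pickle.dump((s,d),open("w3.pkl","wb"))
print(s["tcp_pos"],s["tool_rot"],s["joints"],s["joint_velocities"],s["grip_width"],s["wrist_force"])
cv2.imwrite("pics/w3.png",cv2.resize(d["pixels"][:,:,::-1],(800,600),interpolation=cv2.INTER_CUBIC))
E
```

```text
time_s: 5.88
tcp_pos: [0.5865, 0.0701, 0.3622]
tool_rot: [0.0, 0.776, 0.631, 0.0]
wrist_force: [-1.2, -0.8, -3.1]
grip_width: 0.0272
[0.58650844 0.0701327  0.3621724 ] [2.71028509e-04 7.75628149e-01 6.31190067e-01 1.62387319e-05] [ 2.32187695e-02  1.75565204e-01  1.15781364e+00 -4.20104841e-04
  1.80785584e+00  2.27743139e-01] [ 0.00303754  0.00125806 -0.0001811   0.00300206 -0.00112858 -0.00029679] 0.02724102149435116 [-1.24166146 -0.83958293 -3.07322538]
```

View pics/w3.png

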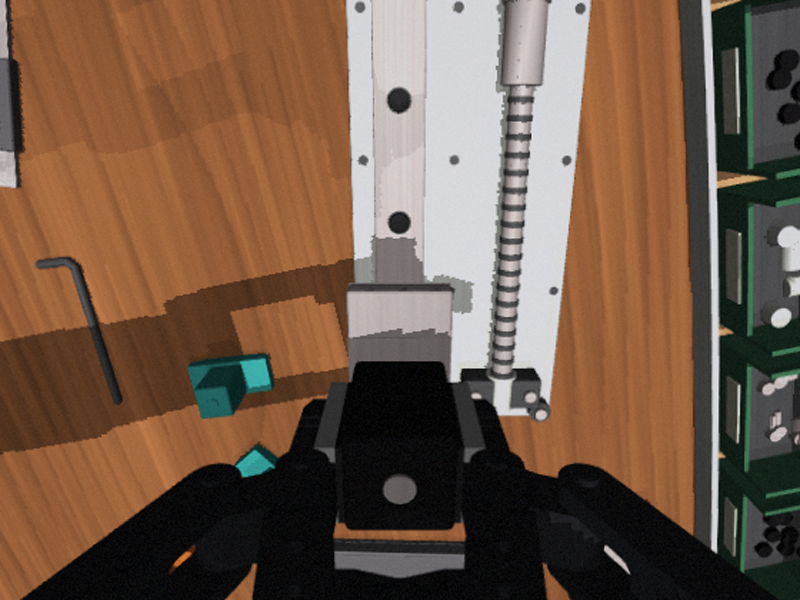

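Run:
```python
from h import *
import pickle
np.set_printoptions(precision=4,suppress=True)
s,d=pickle.load(open("w3.pkl","rb"))
u=np.array([(399,100),(399.3,222)])*0.7-0.15
P=atz(d,u,[.075]*2,s);print(P)
v=P[0]-P[1];print(np.arctan2(v[1],v[0]),np.linalg.norm(v))
E=atz(d,np.array([(372,20),(373,200),(376,280),(427,20),(425,200),(424,280)])*.7-.15,[.072]*6,s);print(E)
for i,j in((0,2),(3,5)):
  v=E[i]-E[j];print(np.arctan2(v[1],v[0]))
Rt=rot(s["tool_rot"]);print("tool ang",np.arctan2(Rt[1,0],Rt[0,0]));print(Rt)
# sole front top edge in tool frame: px (348..452,287)
print((atz(d,np.array([(348,288),(453,287),(349,362),(452,362)])*.7-.15,[s["tcp_pos"][2]-.0922+.0135]*4,s)-s["tcp_pos"])@Rt*1000)
# TCP relative to rail
for ang in (1.363,1.367,1.371):
  r=np.array([np.cos(ang),np.sin(ang)]);n=np.array([-r[1],r[0]])
  print(ang,[( (p[:2]-s["tcp_pos"][:2])@r,(p[:2]-s["tcp_pos"][:2])@n) for p in P])
```

```text
[[0.607  0.1665 0.075 ]
 [0.5911 0.089  0.075 ]]
1.3683080533010101 0.07906378826237884
[[0.6002 0.2165 0.072 ]
 [0.5764 0.107  0.072 ]
 [0.5661 0.0509 0.072 ]
 [0.6338 0.2095 0.072 ]
 [0.6113 0.0998 0.072 ]
 [0.5999 0.0439 0.072 ]]
1.367639118297063
1.368567832397638
tool ang 1.3661731543962001
[[ 0.2032  0.9791  0.0004]
 [ 0.9791 -0.2032 -0.0004]
 [-0.0003  0.0004 -1.    ]]
[[ 35.253  -14.9026  78.6823]
 [ 35.5468  16.466   78.696 ]
 [ 10.996  -15.3672  78.6898]
 [ 10.9726  16.9624  78.704 ]]
1.363 [(np.float64(0.09847028189118447), np.float64(-0.00016642995102748512)), (np.float64(0.019407607454300195), np.float64(-0.0005861027825537612))]
1.367 [(np.float64(0.09846882841195082), np.float64(-0.0005603086968055566)), (np.float64(0.019405107788769117), np.float64(-0.0006637283165406406))]
1.371 [(np.float64(0.09846579943356325), np.float64(-0.0009541784776564352)), (np.float64(0.019402297641927396), np.float64(-0.0007413432308886131))]
```

```bash
python3 -m jog '[[[-50,0,0],-0.002,-1],[[-100,0,20],-0.002,-1],[[-134,0,60],-0.002,-1],[[-134,0,100],-0.002,-1],[[-134,0,140],-0.002,-1],[[-134,0,165],-0.002,-1],[[-134,0,180],-0.002,-1],[[-134,0,185],-0.002,-1],[[-134,0,185],-0.002,-1],[[-134,0,185],-0.002,-1]]' 60
python3 - <<'E'
from plant import robot
import pickle,cv2
s=robot.sense(); d=robot.snapshot("wrist"); d2=robot.snapshot("scene")
pickle.dump((s,d),open("w4.pkl","wb"))
print(s["tcp_pos"],s["tool_rot"],s["wrist_force"])
cv2.imwrite("pics/w4.png",cv2.resize(d["pixels"][:,:,::-1],(800,600),interpolation=cv2.INTER_CUBIC))
cv2.imwrite("pics/s4.png",cv2.resize(d2["pixels"][150:270,180:340,::-1],(800,600),interpolation=cv2.INTER_CUBIC))
E
```

```text
time_s: 7.18
tcp_pos: [0.5604, -0.0602, 0.1785]
tool_rot: [0.001, 0.774, 0.633, 0.001]
wrist_force: [-0.9, 0.5, -2.6]
grip_width: 0.0276
[ 0.56039513 -0.06018427  0.17850928] [0.00118646 0.77446076 0.6326202  0.00089605] [-0.9161337   0.5144366  -2.57496192]
```

View pics/w4.png

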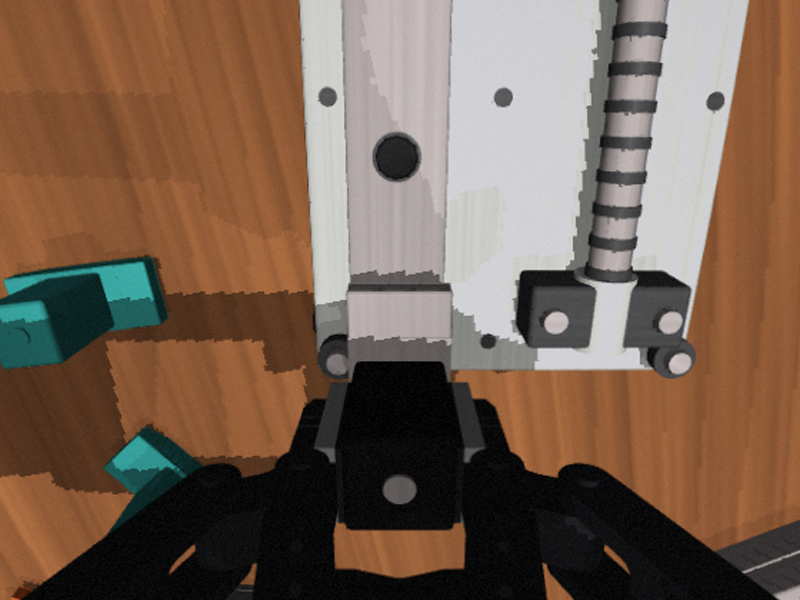

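View pics/s4.png

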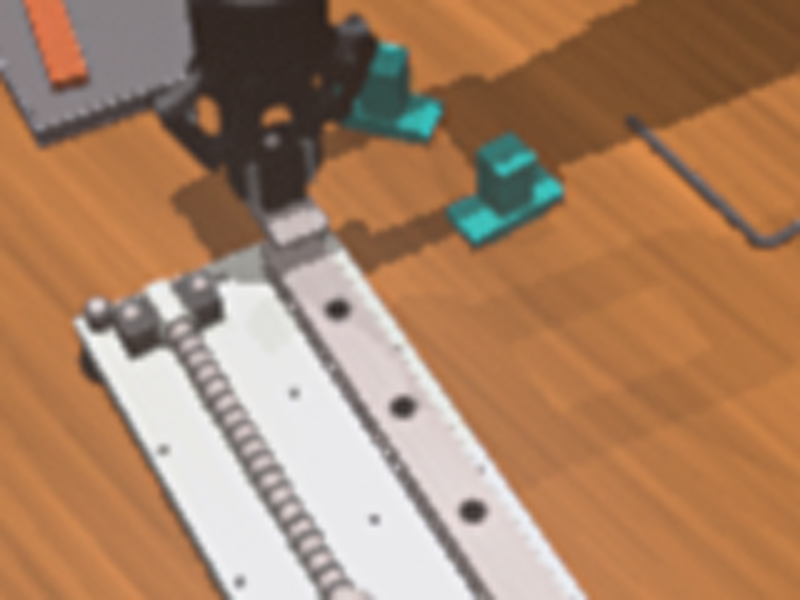

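Run:
```python
from h import *
import pickle
np.set_printoptions(precision=4,suppress=True)
s,d=pickle.load(open("w4.pkl","rb"))
Rt=rot(s["tool_rot"]);print("tool ang",np.arctan2(Rt[1,0],Rt[0,0]),Rt[:,2])
for z in (.070,.075,.080):
  P=atz(d,np.array([(396.5,157),(344,5),(349,275),(452,5),(445,275)])*.7-.15,[z]+[z-.002]*4,s)
  print(z,P[0],((P-s["tcp_pos"])@Rt*1000)[:,:2])
print((atz(d,np.array([(348,288),(452,287),(349,342),(452,342)])*.7-.15,[s["tcp_pos"][2]-.0922+.0135]*4,s)-s["tcp_pos"])@Rt*1000)
s=__import__("plant").robot.sense();print(s["tcp_pos"],s["tool_rot"],s["wrist_force"])
```

```text
tool ang 1.369865258923803 [ 0.0029 -0.0007 -1.    ]
0.07 [0.5745 0.01   0.07  ] [[ 71.638   -0.4825]
 [117.7114 -16.7507]
 [ 30.5031 -17.6512]
 [117.7165  16.8749]
 [ 30.4585  16.8765]]
0.075 [0.5746 0.0103 0.075 ] [[ 71.8836  -0.4588]
 [116.6802 -16.2774]
 [ 31.8834 -17.153 ]
 [116.6852  16.4184]
 [ 31.84    16.4199]]
0.08 [0.5746 0.0105 0.08  ] [[ 72.1291  -0.4352]
 [115.6491 -15.8042]
 [ 33.2636 -16.6549]
 [115.6539  15.9619]
 [ 33.2215  15.9633]]
[[ 35.2608 -14.9045  78.6521]
 [ 35.5309  16.167   78.7444]
 [ 17.805  -15.1517  78.6533]
 [ 17.7493  16.7391  78.7481]]
[ 0.5602 -0.0601  0.1782] [0.001  0.7744 0.6326 0.0007] [ 0.4316 -0.7016 -3.769 ]
```

```bash
python3 -m jog '[[[10,-1,2],0,-1],[[25,-1,2],0,-1],[[25,-1,4],0,-1],[[25,-1,6],0,-1],[[25,-1,7.5],0,-1],[[25,-1,7.5],0,-1],[[25,-1,7.5],0,-1]]' 60; python3 -m jog '[[[0,0,1],0,-1],[[0,0,1.5],0,-1],[[0,0,1.5],0,-1]]'
```

```text
time_s: 8.15
tcp_pos: [0.5636, -0.0356, 0.1694]
tool_rot: [0.0, 0.775, 0.632, -0.0]
wrist_force: [-0.8, -0.0, -3.5]
grip_width: 0.0272
time_s: 8.52
tcp_pos: [0.5636, -0.0354, 0.1678]
tool_rot: [-0.0, 0.775, 0.633, -0.0]
wrist_force: [0.6, -0.1, -4.5]
grip_width: 0.0274
```

```bash
python3 -m jog '[[[0,0,0.6],0,-1],[[0,0,1.2],0,-1],[[0,0,1.2],0,-1]]'; python3 -m jog '[[[0,0,0.5],0,-1],[[0,0,1],0,-1],[[0,0,1],0,-1]]'
```

```text
time_s: 8.9
tcp_pos: [0.5636, -0.0353, 0.1666]
tool_rot: [-0.0, 0.774, 0.633, -0.0]
wrist_force: [-0.0, 0.3, -3.0]
grip_width: 0.0272
time_s: 9.28
tcp_pos: [0.5636, -0.0354, 0.1656]
tool_rot: [0.0, 0.774, 0.633, -0.0]
wrist_force: [-0.1, 0.1, -3.1]
grip_width: 0.0274
```

```bash
python3 -m jog '[[[0,0,0.5],0,-1],[[0,0,1],0,-1],[[0,0,1],0,-1]]'; python3 -m jog '[[[0,0,0.4],0,-1],[[0,0,0.8],0,-1],[[0,0,0.8],0,-1]]'
```

```text
time_s: 9.65
tcp_pos: [0.5636, -0.0353, 0.1646]
tool_rot: [-0.0, 0.774, 0.633, -0.0]
wrist_force: [-0.1, -0.1, -3.1]
grip_width: 0.0272
time_s: 10.02
tcp_pos: [0.5636, -0.0353, 0.1638]
tool_rot: [-0.0, 0.774, 0.633, -0.0]
wrist_force: [0.3, 0.3, -3.2]
grip_width: 0.0272
```

```bash
python3 -m jog '[[[0,0,0.4],0,-1],[[0,0,0.8],0,-1],[[0,0,0.8],0,-1]]'; python3 -m jog '[[[0,0,0.4],0,-1],[[0,0,0.7],0,-1],[[0,0,0.7],0,-1]]'
```

```text
time_s: 10.4
tcp_pos: [0.5636, -0.0354, 0.163]
tool_rot: [0.0, 0.774, 0.633, -0.0]
wrist_force: [-0.8, -0.6, -2.9]
grip_width: 0.0274
time_s: 10.78
tcp_pos: [0.5636, -0.0354, 0.1623]
tool_rot: [0.0, 0.774, 0.633, -0.0]
wrist_force: [-0.4, 1.3, -3.0]
grip_width: 0.0276
```

```bash
python3 -m jog '[[[0,0,0.4],0,-1],[[0,0,0.7],0,-1],[[0,0,0.7],0,-1]]'; python3 -m jog '[[[0,0,0.3],0,-1],[[0,0,0.6],0,-1],[[0,0,0.6],0,-1]]'
```

```text
time_s: 11.15
tcp_pos: [0.5636, -0.0354, 0.1616]
tool_rot: [-0.0, 0.774, 0.633, -0.0]
wrist_force: [0.7, 0.2, -3.2]
grip_width: 0.0274
time_s: 11.52
tcp_pos: [0.5636, -0.0354, 0.1611]
tool_rot: [0.0, 0.774, 0.633, -0.0]
wrist_force: [-0.1, 0.1, -2.7]
grip_width: 0.0275
```

```bash
python3 -m jog '[[[0,0,0.3],0,-1],[[0,0,0.5],0,-1],[[0,0,0.5],0,-1]]'; python3 -m jog '[[[0,0,0.2],0,-1],[[0,0,0.4],0,-1],[[0,0,0.4],0,-1]]'
```

```text
time_s: 11.9
tcp_pos: [0.5637, -0.0354, 0.161]
tool_rot: [0.0, 0.774, 0.633, 0.0]
wrist_force: [-1.1, 0.1, -1.3]
grip_width: 0.0274
time_s: 12.28
tcp_pos: [0.5636, -0.0354, 0.1609]
tool_rot: [0.0, 0.774, 0.633, 0.0]
wrist_force: [-3.1, -0.2, 3.9]
grip_width: 0.0276
```

```bash
python3 -m jog '[[[0,0,0.3],0,-1],[[0,0,0.55],0,-1],[[0,0,0.55],0,-1],[[0,0,0.55],0,-1]]'
python3 - <<'E'
from plant import robot
s=robot.sense();print(s["wrist_force"],s["moment"],s["tcp_pos"],s["tool_rot"])
E
```

```text
time_s: 12.78
tcp_pos: [0.5637, -0.0354, 0.1609]
tool_rot: [0.0, 0.774, 0.633, 0.0]
wrist_force: [-5.2, -0.0, 6.9]
grip_width: 0.0272
[-5.15343634 -0.02102795  6.91311138] [0.16792947 0.80505839 0.06005742] [ 0.56366735 -0.03542022  0.16089936] [3.20743822e-04 7.74459024e-01 6.32623980e-01 1.28117019e-04]
```

```bash
python3 -m jog '[[[1,0,0.4],0,-1],[[3,0,0.44],0,-1],[[5,0,0.4],0,-1],[[7,0,0.37],0,-1],[[9,0,0.33],0,-1]]'
python3 - <<'E'
from plant import robot
s=robot.sense();print(s["wrist_force"],s["moment"],s["tcp_pos"],s["tool_rot"])
E
```

```text
time_s: 13.4
tcp_pos: [0.5666, -0.0287, 0.1612]
tool_rot: [0.003, 0.775, 0.632, 0.0]
wrist_force: [-1.4, -6.0, 5.6]
grip_width: 0.0279
[-1.37553337 -5.95738847  5.63828073] [-0.8377093   0.21101646 -0.00951052] [ 0.56663006 -0.02867475  0.16117763] [3.37614487e-03 7.74757585e-01 6.32249385e-01 3.48031552e-05]
```

```bash
python3 -m jog '[[[1,0,0.5],0,-1],[[2.5,0,0.9],0,-1],[[4,0,0.9],0,-1],[[6,0,0.88],0,-1],[[8,0,0.84],0,-1]]'
python3 - <<'E'
from plant import robot
s=robot.sense();print(s["wrist_force"],s["moment"],s["tcp_pos"],s["tool_rot"])
E
```

```text
time_s: 14.02
tcp_pos: [0.5685, -0.023, 0.1614]
tool_rot: [0.006, 0.775, 0.632, -0.001]
wrist_force: [-2.8, -10.1, 7.8]
grip_width: 0.0273
[ -2.83697957 -10.08424207   7.78466791] [-1.74796258  0.5692475   0.04600092] [ 0.56847111 -0.0229713   0.16140946] [ 0.00561682  0.77494229  0.63200587 -0.00121389]
```

```bash
python3 -m jog '[[[1.5,0,0.4],0,-1],[[3,0,0.7],0,-1],[[5,0,0.7],0,-1],[[7,0,0.66],0,-1],[[9,0,0.62],0,-1]]'
python3 - <<'E'
from plant import robot
s=robot.sense();print(s["wrist_force"],s["moment"],s["tcp_pos"],s["tool_rot"])
E
```

```text
time_s: 14.65
tcp_pos: [0.5707, -0.0149, 0.1616]
tool_rot: [0.007, 0.775, 0.632, -0.001]
wrist_force: [-2.9, -12.9, 9.5]
grip_width: 0.0273
[ -2.8749751  -12.92729203   9.50016743] [-1.90539043  0.50841716  0.03364773] [ 0.57071435 -0.01488424  0.16161727] [ 0.00669757  0.7750684   0.63184101 -0.00102904]
```

```bash
python3 -m jog '[[[2,0,0.2],0,-1],[[4,0,0.3],0,-1],[[6,0,0.25],0,-1],[[8,0,0.2],0,-1],[[10,0,0.16],0,-1],[[12,0,0.12],0,-1]]'
python3 - <<'E'
from plant import robot
s=robot.sense();print(s["wrist_force"],s["moment"],s["tcp_pos"],s["tool_rot"])
d=robot.snapshot("scene")
import cv2
cv2.imwrite("pics/s5.png",cv2.resize(d["pixels"][150:270,180:340,::-1],(800,600),interpolation=cv2.INTER_CUBIC))
E
```

```text
time_s: 15.4
tcp_pos: [0.5736, -0.0017, 0.1619]
tool_rot: [0.006, 0.775, 0.632, 0.001]
wrist_force: [-1.7, -10.2, 11.0]
grip_width: 0.0276
[ -1.73334412 -10.24921535  10.96562641] [-1.5084563   0.39425536  0.03811386] [ 0.57363822 -0.00173955  0.16188114] [5.99870427e-03 7.74934473e-01 6.32012798e-01 6.33588497e-04]
```

View pics/s5.png

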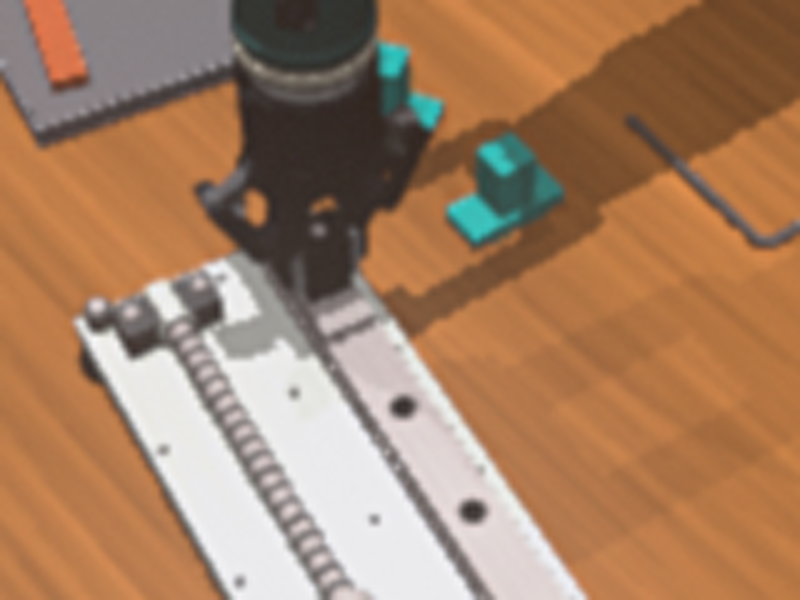

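```bash
python3 -m jog '[[[2.5,0,0.02],0,-1],[[5,0,-0.02],0,-1],[[7.5,0,-0.07],0,-1],[[10,0,-0.12],0,-1],[[12.5,0,-0.17],0,-1],[[15,0,-0.22],0,-1],[[17.5,0,-0.27],0,-1],[[20,0,-0.32],0,-1]]'
python3 - <<'E'
from plant import robot
s=robot.sense();print(s["wrist_force"],s["moment"],s["tcp_pos"],s["tool_rot"])
E
```

```text
time_s: 16.45
tcp_pos: [0.5778, 0.018, 0.1622]
tool_rot: [0.006, 0.775, 0.632, 0.001]
wrist_force: [-1.4, -9.3, 11.6]
grip_width: 0.0274
[-1.37470135 -9.27911728 11.59653151] [-1.4823224   0.32995836  0.05129202] [0.5777515  0.01804047 0.16220542] [0.00587196 0.77492098 0.63203017 0.00092914]
```

Run:
```python
from plant import robot
import pickle,cv2
s=robot.sense(); d=robot.snapshot("wrist")
pickle.dump((s,d),open("w5.pkl","wb"))
cv2.imwrite("pics/w5.png",cv2.resize(d["pixels"][:,:,::-1],(800,600),interpolation=cv2.INTER_CUBIC))
```

```text
(no output)
```

View pics/w5.png

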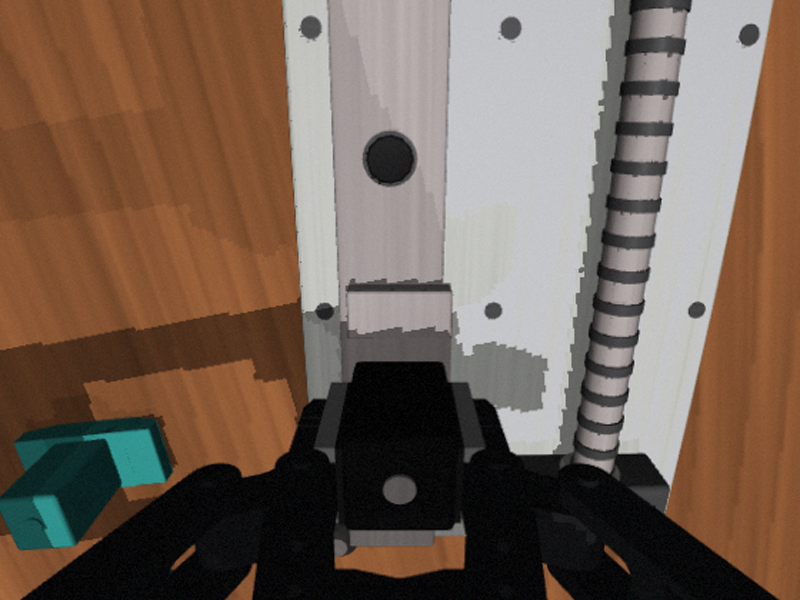

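```bash
python3 -m jog '[[[2.5,-0.3,-0.03],0,-1],[[5,-0.6,-0.07],0,-1],[[8,-1,-0.12],0,-1],[[11,-1.4,-0.17],0,-1],[[14,-1.7,-0.22],0,-1],[[17,-2,-0.27],0,-1],[[20,-2.2,-0.32],0,-1],[[23,-2.2,-0.37],0,-1],[[26,-2.2,-0.42],0,-1]]'
python3 - <<'E'
from plant import robot
s=robot.sense();print(s["wrist_force"],s["moment"],s["tcp_pos"],s["tool_rot"])
E
```

```text
time_s: 17.62
tcp_pos: [0.581, 0.0439, 0.1628]
tool_rot: [0.006, 0.775, 0.632, 0.001]
wrist_force: [-0.8, -8.2, 11.0]
grip_width: 0.0274
[-0.7568595  -8.22145666 10.9874403 ] [-1.33896864  0.27539865  0.05300171] [0.58095879 0.04394563 0.16277319] [0.00593266 0.77495663 0.63198554 0.00113675]
```

```bash
python3 -m jog '[[[2.5,0,0.1],0,-1],[[5,0,0.1],0,-1],[[7.5,0,0.05],0,-1],[[10,0,0],0,-1],[[12.5,0,-0.05],0,-1],[[15,0,-0.1],0,-1]]'
python3 - <<'E'
from plant import robot
s=robot.sense();print(s["wrist_force"],s["moment"],s["tcp_pos"],s["tool_rot"])
E
```

```text
time_s: 18.38
tcp_pos: [0.5837, 0.0569, 0.1632]
tool_rot: [0.007, 0.775, 0.632, -0.001]
wrist_force: [-3.4, -15.3, 13.1]
grip_width: 0.0272
[ -3.3677626  -15.26263798  13.09504612] [-2.38050416  0.52335678  0.02200165] [0.58366676 0.05688693 0.16317053] [ 7.23315125e-03  7.75122223e-01  6.31769693e-01 -5.25125492e-04]
```

```bash
python3 -m jog '[[[2.5,0,-0.02],0,-1],[[5,0,-0.06],0,-1],[[7.5,0,-0.11],0,-1],[[10,0,-0.16],0,-1],[[12.5,0,-0.22],0,-1],[[15,0,-0.28],0,-1]]'
python3 - <<'E'
from plant import robot
s=robot.sense();print(s["wrist_force"],s["moment"],s["tcp_pos"],s["tool_rot"])
E
```

```text
time_s: 19.12
tcp_pos: [0.5869, 0.0729, 0.1635]
tool_rot: [0.006, 0.775, 0.632, 0.001]
wrist_force: [-2.2, -11.5, 14.7]
grip_width: 0.0276
[ -2.23567612 -11.4511501   14.65907159] [-2.01151764  0.43079934 -0.01547962] [0.58691466 0.07294974 0.16351486] [0.0061809  0.77504129 0.63187968 0.00093438]
```

```bash
python3 -m jog '[[[2.5,-0.1,-0.12],0,-1],[[5,-0.2,-0.2],0,-1],[[8,-0.3,-0.28],0,-1],[[11,-0.4,-0.35],0,-1],[[14,-0.5,-0.42],0,-1],[[17,-0.5,-0.48],0,-1],[[20,-0.5,-0.54],0,-1]]'
python3 - <<'E'
from plant import robot
s=robot.sense();print(s["wrist_force"],s["moment"],s["tcp_pos"],s["tool_rot"])
E
```

```text
time_s: 20.0
tcp_pos: [0.5905, 0.0931, 0.1639]
tool_rot: [0.006, 0.775, 0.632, 0.001]
wrist_force: [-0.9, -10.3, 12.1]
grip_width: 0.0275
[ -0.9215987  -10.31911347  12.09179533] [-1.51874257  0.35536272  0.01777325] [0.59048249 0.09308293 0.16387299] [0.00577133 0.77498556 0.63195123 0.00130839]
```

```bash
python3 -m jog '[[[3,0,-0.06],0,-1],[[6,0,-0.12],0,-1],[[9,-0.1,-0.18],0,-1],[[12,-0.2,-0.24],0,-1],[[15,-0.3,-0.3],0,-1],[[18,-0.3,-0.36],0,-1],[[21,-0.3,-0.42],0,-1],[[24,-0.3,-0.48],0,-1],[[27,-0.3,-0.54],0,-1]]'
python3 - <<'E'
from plant import robot
s=robot.sense();print(s["wrist_force"],s["moment"],s["tcp_pos"],s["tool_rot"])
E
```

```text
time_s: 21.12
tcp_pos: [0.5955, 0.1196, 0.1644]
tool_rot: [0.006, 0.775, 0.632, 0.001]
wrist_force: [-1.4, -9.4, 13.0]
grip_width: 0.0274
[-1.36285003 -9.36935117 12.95073381] [-1.58309304  0.32242953  0.02134026] [0.59554623 0.11962325 0.16444432] [0.00557218 0.77503956 0.63188671 0.00134551]
```

```bash
python3 -m jog '[[[2.5,0,-0.05],0,-1],[[5,0,-0.1],0,-1],[[7.5,0,-0.15],0,-1],[[10,0,-0.2],0,-1],[[12.5,0,-0.25],0,-1],[[15,0,-0.3],0,-1]]'
python3 - <<'E'
from plant import robot
s=robot.sense();print(s["wrist_force"],s["moment"],s["tcp_pos"],s["tool_rot"])
E
```

```text
time_s: 21.88
tcp_pos: [0.5985, 0.134, 0.1648]
tool_rot: [0.006, 0.775, 0.632, 0.001]
wrist_force: [-1.7, -12.4, 13.5]
grip_width: 0.0275
[ -1.70580775 -12.35224841  13.54016469] [-2.00137576  0.44806109  0.03989551] [0.59845976 0.13396581 0.16480566] [0.00579866 0.77507694 0.63183955 0.00094951]
```

```bash
python3 -m jog '[[[2.5,0,-0.06],0,-1],[[5,0,-0.11],0,-1],[[7.5,0,-0.17],0,-1],[[10,0,-0.22],0,-1],[[12.5,0,-0.27],0,-1],[[15,0,-0.33],0,-1]]'
python3 - <<'E'
from plant import robot
s=robot.sense();print(s["wrist_force"],s["moment"],s["tcp_pos"],s["tool_rot"])
E
```

```text
time_s: 22.62
tcp_pos: [0.6015, 0.1487, 0.1652]
tool_rot: [0.006, 0.775, 0.632, 0.001]
wrist_force: [-2.1, -9.7, 11.4]
grip_width: 0.0274
[-2.11061954 -9.66944181 11.35282685] [-1.47367547  0.28418687 -0.00723903] [0.60154459 0.14869948 0.16518192] [0.00563016 0.77518063 0.63171334 0.00124406]
```

```bash
python3 -m jog '[[[2.5,-0.1,0.05],0,-1],[[5,-0.2,0],0,-1],[[7.5,-0.3,-0.05],0,-1],[[10,-0.3,-0.1],0,-1],[[12.5,-0.3,-0.15],0,-1],[[15,-0.3,-0.2],0,-1],[[18,-0.3,-0.27],0,-1]]'
python3 - <<'E'
from plant import robot
s=robot.sense();print(s["wrist_force"],s["moment"],s["tcp_pos"],s["tool_rot"])
E
```

```text
time_s: 23.5
tcp_pos: [0.6048, 0.1667, 0.1655]
tool_rot: [0.005, 0.775, 0.632, 0.001]
wrist_force: [-1.7, -11.3, 12.6]
grip_width: 0.0277
[ -1.69582681 -11.32043594  12.61472528] [-1.65610211  0.37263524  0.00247053] [0.60484414 0.16672171 0.16546569] [0.00532971 0.77511231 0.63179927 0.00148013]
```

```bash
python3 -m jog '[[[3,0,-0.06],0,-1],[[6,0,-0.13],0,-1],[[9,0,-0.19],0,-1],[[12,0,-0.25],0,-1],[[15,0,-0.31],0,-1],[[18,0,-0.38],0,-1],[[21,0,-0.44],0,-1],[[24,0,-0.5],0,-1],[[27,0,-0.57],0,-1]]'
python3 - <<'E'
from plant import robot
s=robot.sense();print(s["wrist_force"],s["moment"],s["tcp_pos"],s["tool_rot"])
E
```

```text
time_s: 24.62
tcp_pos: [0.6102, 0.1933, 0.1661]
tool_rot: [0.005, 0.775, 0.632, 0.002]
wrist_force: [-1.8, -9.4, 13.3]
grip_width: 0.0273
[-1.78581788 -9.42767755 13.26245726] [-1.61493082  0.3810917   0.02314607] [0.61022397 0.19328118 0.16605953] [0.00510482 0.7751363  0.63177153 0.00154542]
```

```bash
python3 -m jog '[[[3,0,-0.07],0,-1],[[6,0,-0.14],0,-1],[[9,0,-0.2],0,-1],[[12,0,-0.27],0,-1],[[14.5,0,-0.32],0,-1],[[17,0,-0.37],0,-1]]'
python3 - <<'E'
from plant import robot
s=robot.sense();print(s["wrist_force"],s["moment"],s["tcp_pos"],s["tool_rot"])
E
```

```text
time_s: 25.38
tcp_pos: [0.6136, 0.2099, 0.1665]
tool_rot: [0.005, 0.775, 0.632, 0.001]
wrist_force: [-1.6, -11.0, 12.9]
grip_width: 0.0272
[ -1.56838315 -10.95876516  12.90642719] [-1.86399341  0.45066619  0.06107546] [0.61355789 0.20989436 0.16645327] [0.00508699 0.77513443 0.63177422 0.00143944]
```

```bash
python3 -m jog '[[[2.5,0,-0.04],0,-1],[[5,0,-0.09],0,-1],[[7.5,0,-0.15],0,-1],[[10,0,-0.2],0,-1],[[12.5,0,-0.26],0,-1],[[15,0,-0.31],0,-1]]'
python3 - <<'E'
from plant import robot
s=robot.sense();print(s["wrist_force"],s["moment"],s["tcp_pos"],s["tool_rot"])
E
```

```text
time_s: 26.12
tcp_pos: [0.6168, 0.2247, 0.1668]
tool_rot: [0.005, 0.775, 0.631, 0.002]
wrist_force: [-0.7, -8.2, 13.4]
grip_width: 0.0275
[-0.66700055 -8.18648708 13.38818062] [-1.29962287  0.12620586 -0.08957316] [0.61675995 0.22465332 0.16679646] [0.00463368 0.77537332 0.63148252 0.00213887]
```

```bash
python3 -m jog '[[[2.5,0,-0.05],0,-1],[[5,0,-0.1],0,-1],[[7.5,0,-0.15],0,-1],[[10,0,-0.21],0,-1],[[12.5,0,-0.26],0,-1],[[15,0,-0.31],0,-1],[[18,0,-0.37],0,-1]]'
python3 - <<'E'
from plant import robot
s=robot.sense();print(s["wrist_force"],s["moment"],s["tcp_pos"],s["tool_rot"])
E
```

```text
time_s: 27.0
tcp_pos: [0.6201, 0.2423, 0.1671]
tool_rot: [0.005, 0.775, 0.632, 0.002]
wrist_force: [-1.1, -10.0, 12.6]
grip_width: 0.0277
[-1.10550833 -9.98514024 12.59223326] [-1.57263327  0.40934128  0.061592  ] [0.62014185 0.24228387 0.16713214] [0.0047779  0.77520929 0.63168445 0.00157441]
```

```bash
python3 -m jog '[[[3,0,-0.06],0,-1],[[6,0,-0.13],0,-1],[[9,0,-0.19],0,-1],[[12,0,-0.25],0,-1],[[15,0,-0.31],0,-1],[[18,0,-0.38],0,-1],[[21,0,-0.44],0,-1],[[24,0,-0.5],0,-1]]'
python3 - <<'E'
from plant import robot
s=robot.sense();print(s["wrist_force"],s["moment"],s["tcp_pos"],s["tool_rot"])
E
```

```text
time_s: 28.0
tcp_pos: [0.6249, 0.2659, 0.1676]
tool_rot: [0.005, 0.775, 0.632, 0.002]
wrist_force: [-1.6, -10.8, 13.8]
grip_width: 0.0273
[ -1.61854526 -10.79637698  13.83602501] [-1.64600407  0.32964146  0.09098676] [0.62490662 0.26592624 0.16764521] [0.00457498 0.77520763 0.63168789 0.00161341]
```

```bash
python3 -m jog '[[[3,0,-0.08],0,-1],[[6,0,-0.16],0,-1],[[9,0,-0.24],0,-1],[[12,0,-0.3],0,-1],[[15,0,-0.36],0,-1],[[18,0,-0.43],0,-1],[[21,0,-0.49],0,-1],[[24,0,-0.55],0,-1],[[27,0,-0.62],0,-1]]'
python3 - <<'E'
from plant import robot
import pickle,cv2
s=robot.sense();print(s["wrist_force"],s["moment"],s["tcp_pos"],s["tool_rot"])
d=robot.snapshot("scene")
cv2.imwrite("pics/s6.png",cv2.resize(d["pixels"][185:335,180:340,::-1],(640,600),interpolation=cv2.INTER_CUBIC))
E
```

```text
time_s: 29.12
tcp_pos: [0.6302, 0.2925, 0.1683]
tool_rot: [0.004, 0.775, 0.632, 0.002]
wrist_force: [-2.1, -11.1, 12.9]
grip_width: 0.0273
[ -2.12516184 -11.14996352  12.92810213] [-1.65505676e+00  3.46968841e-01 -5.82205460e-04] [0.63020044 0.29245886 0.16828002] [0.00431007 0.77525381 0.63163312 0.0015982 ]
```

View pics/s6.png

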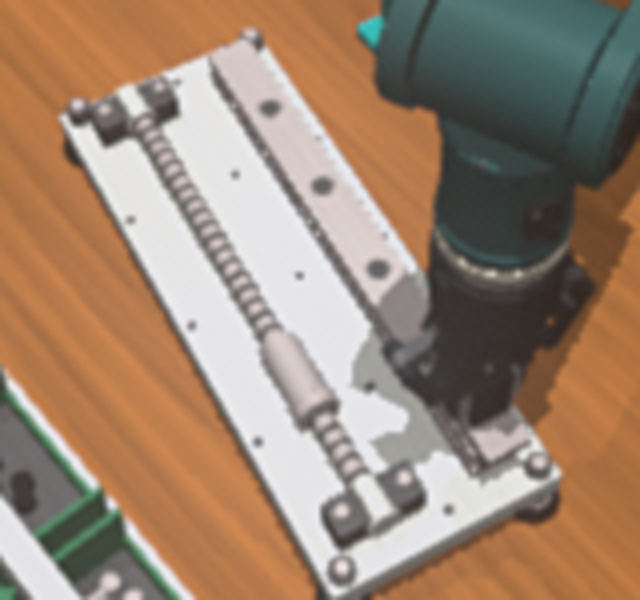

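```bash
python3 -m jog '[[[5,0,-1.5],0,-1],[[12,0,-4],0,-1],[[20,0,-7],0,-1],[[26,0,-8],0,-1],[[26,0,-25],0,-1],[[26,0,-60],0,-1],[[26,0,-100],0,-1],[[26,0,-120],0,-1],[[26,0,-120],0,-1]]'
python3 - <<'E'
from plant import robot
import pickle,cv2
s=robot.sense(); d=robot.snapshot("wrist");d2=robot.snapshot("scene")
print(s["wrist_force"],s["tcp_pos"],s["tool_rot"],s["grip_width"],s["joints"])
cv2.imwrite("pics/w7.png",d["pixels"][:,:,::-1])
cv2.imwrite("pics/s7.png",cv2.resize(d2["pixels"][185:335,180:340,::-1],(640,600),interpolation=cv2.INTER_CUBIC))
E
```

```text
time_s: 30.3
tcp_pos: [0.6336, 0.3213, 0.2878]
tool_rot: [0.001, 0.774, 0.633, 0.003]
wrist_force: [-0.3, 0.2, -3.9]
grip_width: 0.0273
[-0.3386952   0.15537113 -3.88271051] [0.63356754 0.32134316 0.28777916] [0.00106737 0.77444242 0.63263479 0.00332058] 0.02731567676907825 [ 3.89669312e-01  4.53713053e-01  9.50043844e-01 -1.11091498e-04
  1.73086079e+00  5.90536334e-01]
```

View pics/w7.png

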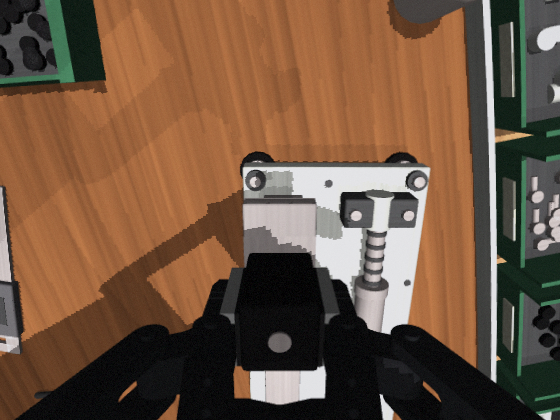

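View pics/s7.png

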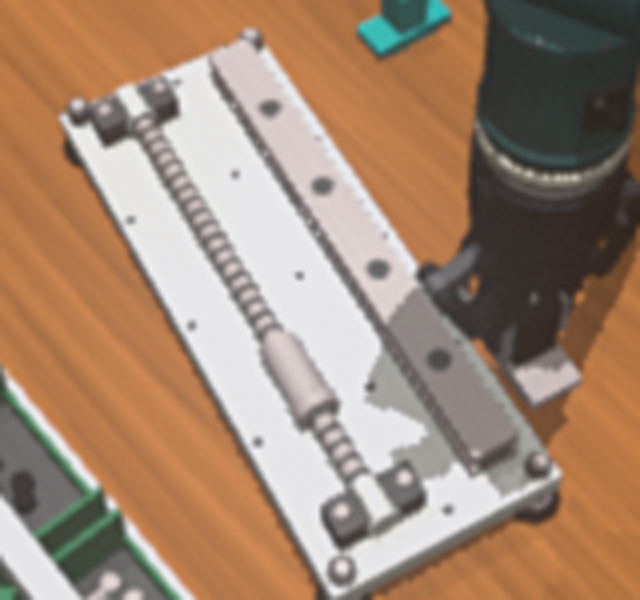

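All four caps now look flush and the same shade in the scene crop, at (269,108), (322,186), (378,269) and (439,359). I'll carry the block back high over the rail.

```bash
python3 -m jog '[[[-25,-2,0],0.01,-1],[[-70,-5,0],0.02,-1],[[-120,-9,0],0.03,-1],[[-170,-13,0],0.05,-1],[[-220,-17,0],0.06,-1],[[-270,-21,0],0.08,-1],[[-320,-24,0],0.09,-1],[[-370,-28,0],0.1,-1],[[-420,-32,0],0.12,-1],[[-470,-36,0],0.13,-1],[[-520,-40,0],0.15,-1],[[-570,-44,10],0.16,-1],[[-615,-47,20],0.17,-1],[[-640,-49,40],0.18,-1],[[-647,-49,60],0.18,-1],[[-647,-49,80],0.18,-1],[[-647,-49,90],0.18,-1],[[-647,-49,90],0.18,-1],[[-647,-49,90],0.18,-1]]'
python3 - <<'E'
from plant import robot
import pickle,cv2
s=robot.sense(); d=robot.snapshot("wrist")
pickle.dump((s,d),open("w8.pkl","wb"))
print(s["wrist_force"],s["tcp_pos"],s["tool_rot"],s["grip_width"])
cv2.imwrite("pics/w8.png",d["pixels"][:,:,::-1])
E
```

```text
time_s: 32.78
tcp_pos: [0.4561, -0.3032, 0.1943]
tool_rot: [0.001, 0.828, 0.561, 0.0]
wrist_force: [-0.0, -0.6, -3.1]
grip_width: 0.0274
[-0.01087981 -0.56557296 -3.14712827] [ 0.45605444 -0.30320698  0.1943353 ] [6.61668389e-04 8.28081328e-01 5.60607573e-01 1.61519270e-04] 0.02736465977696146
```

View pics/w8.png

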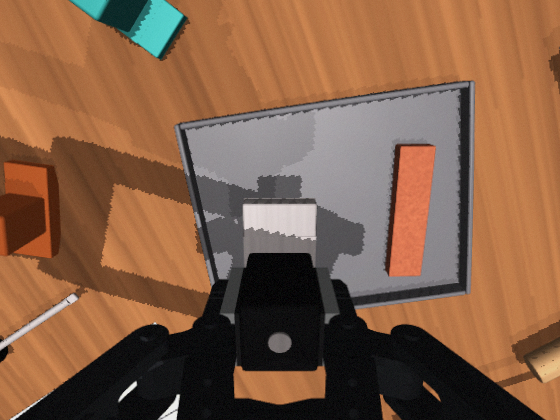

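```bash
python3 -m jog '[[[0,0,40],0,-1],[[0,0,75],0,-1],[[0,0,90],0,-1],[[0,0,94],0,-1],[[0,0,94],0,-1],[[0,0,94],0,-1]]'; python3 -m jog '[[[0,0,0.8],0,-1],[[0,0,1.6],0,-1],[[0,0,2.2],0,-1],[[0,0,2.2],0,-1]]'
```

```text
time_s: 33.58
tcp_pos: [0.4566, -0.3039, 0.1014]
tool_rot: [0.002, 0.828, 0.56, 0.0]
wrist_force: [-0.6, -0.0, -2.8]
grip_width: 0.0272
time_s: 34.08
tcp_pos: [0.4556, -0.3032, 0.0973]
tool_rot: [-0.0, 0.828, 0.56, -0.0]
wrist_force: [-0.2, -0.4, -2.8]
grip_width: 0.0276
```

```bash
python3 -m jog '[[[0,0,0.4],0,-1],[[0,0,0.8],0,-1],[[0,0,0.8],0,-1],[[0,0,0.8],0,-1]]'
```

```text
time_s: 34.58
tcp_pos: [0.4557, -0.3032, 0.0966]
tool_rot: [0.0, 0.828, 0.56, -0.0]
wrist_force: [-0.1, -0.2, -3.0]
grip_width: 0.0277
```

```bash
python3 -m jog '[[[0,0,0.4],0,-1],[[0,0,0.6],0,-1],[[0,0,0.6],0,-1],[[0,0,0.6],0,-1]]'
```

```text
time_s: 35.08
tcp_pos: [0.4558, -0.3033, 0.0962]
tool_rot: [0.0, 0.828, 0.56, -0.0]
wrist_force: [-0.6, -0.1, -1.5]
grip_width: 0.0272
```

```bash
python3 -m jog '[[[0,0,0.4],0,-1],[[0,0,0.5],0,-1],[[0,0,0.5],0,-1],[[0,0,0.5],0,-1]]'
```

```text
time_s: 35.58
tcp_pos: [0.4557, -0.3033, 0.0962]
tool_rot: [0.0, 0.828, 0.56, -0.0]
wrist_force: [-2.6, 1.8, 5.2]
grip_width: 0.0274
```

```bash
python3 -m jog '[[[0,0,-0.6],0,-1],[[0,0,-0.6],0,0],[[0,0,-0.6],0,1],[[0,0,-0.6],0,1],[[0,0,-0.6],0,1],[[0,0,-0.6],0,1],[[0,0,-0.6],0,1]]'
```

```text
time_s: 36.45
tcp_pos: [0.4557, -0.3032, 0.0961]
tool_rot: [0.0, 0.828, 0.56, -0.0]
wrist_force: [-0.0, -0.1, 1.2]
grip_width: 0.0852
```

```bash
python3 -m jog '[[[0,0,-20],0,1],[[0,0,-60],0,1],[[0,0,-110],0,1],[[0,0,-160],0,1],[[0,0,-160],0,1],[[0,0,-160],0,1],[[0,0,-160],0,1]]'
python3 - <<'E'
from plant import robot
import pickle,cv2
s=robot.sense(); d=robot.snapshot("wrist");d2=robot.snapshot("scene")
pickle.dump((s,d),open("w9.pkl","wb"))
print(s["wrist_force"],s["tcp_pos"],s["tool_rot"],s["grip_width"])
cv2.imwrite("pics/w9.png",d["pixels"][:,:,::-1])
cv2.imwrite("pics/s9.png",cv2.resize(d2["pixels"][120:320,160:340,::-1],(540,600),interpolation=cv2.INTER_CUBIC))
E
```

```text
time_s: 37.33
tcp_pos: [0.4551, -0.3027, 0.2539]
tool_rot: [-0.002, 0.828, 0.56, -0.001]
wrist_force: [0.2, 0.1, -0.4]
grip_width: 0.0853
[ 0.19089838  0.10042862 -0.35202454] [ 0.45507254 -0.30270007  0.25389071] [-1.89160126e-03  8.28211214e-01  5.60412570e-01 -5.98517686e-04] 0.08528381874791649
```

View pics/w9.png

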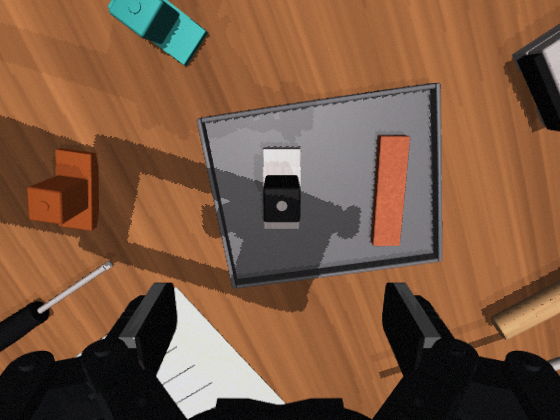

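View pics/s9.png

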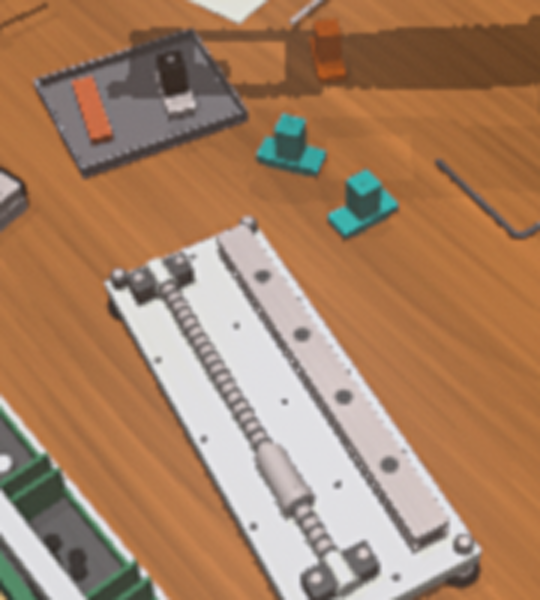

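```bash
python3 -m jog '[[[20,0,-25],-0.01,1],[[60,-3,-50],-0.03,1],[[110,-6,-50],-0.05,1],[[160,-10,-50],-0.07,1],[[210,-13,-50],-0.09,1],[[260,-16,-50],-0.11,1],[[310,-19,-50],-0.13,1],[[360,-22,-50],-0.15,1],[[410,-25,-50],-0.178,1],[[440,-27,-50],-0.178,1],[[455,-28,-50],-0.178,1],[[455,-28,-50],-0.178,1],[[455,-28,-50],-0.178,1]]'
python3 - <<'E'
from plant import robot
import pickle,cv2
s=robot.sense(); d=robot.snapshot("wrist")
pickle.dump((s,d),open("w10.pkl","wb"))
print(s["wrist_force"],s["tcp_pos"],s["time_s"])
cv2.imwrite("pics/w10.png",cv2.resize(d["pixels"][:,:,::-1],(800,600),interpolation=cv2.INTER_CUBIC))
E
```

```text
time_s: 39.05
tcp_pos: [0.5988, 0.1284, 0.3059]
tool_rot: [0.0, 0.776, 0.631, -0.0]
wrist_force: [0.1, -0.1, -0.3]
grip_width: 0.0854
[ 0.08630247 -0.12575102 -0.25420566] [0.59876682 0.12840389 0.3059217 ] 39.05
```

View pics/w10.png

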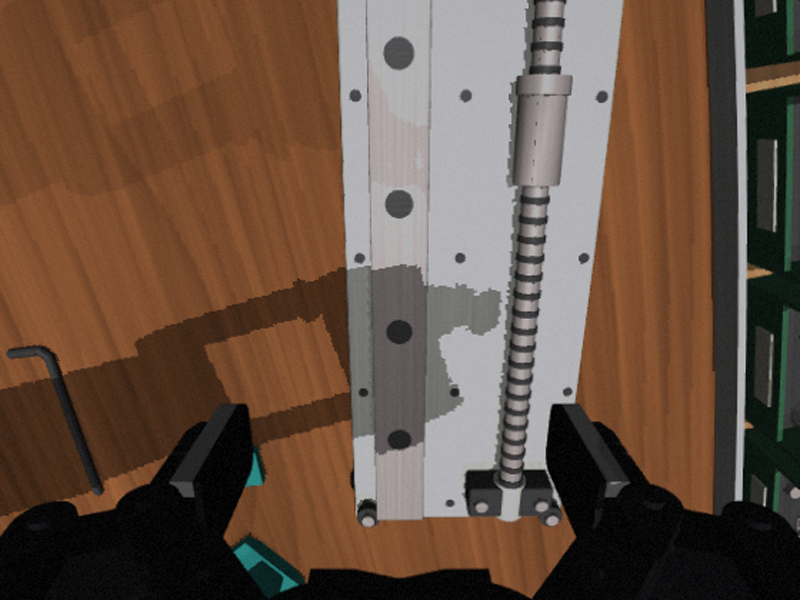

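All four caps show as flat discs with no visible side walls, at (399,53), (399,204), (399,332) and (399,439). The arm is clear of everything.

```bash
python3 -c "
from plant import robot
print(robot.hand_in())"
```

```text
the job is handed in; nothing more can be done
None
```

I pressed the caps with one unbroken stroke of the steel block along the rail, from the -y end to the +y end, then put the block back in its place in the tray. The job was handed in at about 39 s with the gripper open and touching nothing.

- **Bearing force:** it read mostly 14 to 18 N, weight included. It was only 9 to 13 N at the start, up to and while pressing the first cap (cap0). These are readings taken at the end of each short move, so a brief peak between them would not show.
- **Rail:** it rises towards +y by about 0.02 rad, and I followed the slope by feel.
- **Sideways drift:** the block slid about 2 to 3 mm sideways early in the stroke. I corrected this along the way, and every cap stayed under the sole.
- **Last checks:** in the final wrist picture all four caps look flush, with no side walls visible, though I could not measure their height directly. A picture taken just after letting go shows the block standing on its sole in the tray. The oilstone, and the other things in that view, looked unmoved.

No check failed or disagreed.

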